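# Ease the standing tube rack down against the bench stop

## Task

The empty tube rack has been left standing on its tall metal end plate. With the fingertips, push it over towards the low metal bar screwed to the bench and ease it down gently, under control all the way, until it lies flat on its feet with the foot of the metal plate up against the bar, centred and square to it. Do not lift or drop the rack, leave everything else on the bench where it is, and finish with the hand clear.

Things in the scene. Friction and masses are not known exactly. Their poses are not given: they have to be found in the camera images.
- rack: Empty tube rack, 80 mm wide, 0.25-0.42 kg; starts standing 190 mm tall on its metal end plate. Origin: middle of the tipping edge (plate's bottom edge nearest the stop). Own z runs along the rack (up while standing), +y is the tipping direction (level while standing, straight down once lying), x along the edge. Lower and middle blue shelves at y -18..-14 and -47..-43 mm; far end plate z 186..190, y -79..0.
- shelf (a point): Middle of the top shelf's outer face, the holed blue face away from the stop: rack frame (0, -79, 95) mm, rack's axes. The shelf is 74 mm wide, 4 mm thick, runs z 5..186 mm, and its holes are too small for fingers: pushed low down, the rack first slides up to the stop, then tips about its edge there. Lying, it is the rack's top, 79 mm above the bench.
- plate (a point): Middle of the part of the dark metal end plate that juts out 71 mm past the top shelf, on its inner face: rack frame (0, -115, 5) mm, rack's axes. The plate fills y -150..0, z 0..5 mm, 80 mm wide. With the shelf it forms an open L corner: a fingertip in there pushes the shelf and, past balance, holds back the plate to let the rack down. Lying, the plate stands 150 mm tall.
- balance (a point): Centre of mass of the rack (rack frame 0, -59, 56 mm). Tipping about the edge, the rack balances at about 47 degrees of lean; past that it falls by itself unless held back.
- foot (a point): Where the metal plate's inner face meets the tipping edge: rack frame (0, 0, 5) mm, rack's axes. With the rack lying flat it is at bench level and should touch the stop.
- stop: Dark metal bar fixed to the bench, 120 mm long (its x), 14 mm deep, 10 mm high; it fits under the lower shelf of the lying rack. Origin: bench level, middle of its working face; the bar fills y 0..14 mm; its +y is the tipping direction. At the start the rack's tipping edge is 2 to 10 mm in front of this face (-y), parallel within 2 degrees, centred within 4 mm.
- tube_rack: Second blue rack, 50 x 200 x 130 mm, with capped tubes in it, standing about 150 mm to the side (-x of the stop). Leave it alone. Origin: centre of its underside.
- reagent_bottle: Capped amber bottle, 64 mm across, 150 mm tall. Leave it alone. Origin: centre of its underside.
- sample_jar: White screw jar, 52 mm across, 55 mm tall. Leave it alone. Origin: centre of its underside.
- beaker_weight: Steel knobbed weight, 40 mm across, 50 mm tall. Leave it alone. Origin: centre of its underside.
- slide_box: Grey box 85 x 55 x 30 mm. Leave it alone. Origin: centre of its underside.
- steel_tray: Steel tray 160 x 220 x 30 mm, beyond the far end of the lying rack. Leave it alone. Origin: centre of its underside.
- pen_cup: Grey cup, 70 mm across, 90 mm tall. Leave it alone. Origin: centre of its underside.
Not all that is in view belongs to the job. What is meant by the stop is not purple, turquoise or yellow, and is the larger of those in its own colour.

How it is judged:
By the outcome, as a careful person would: the job done as asked, in the order asked, and still so for the second after the job is handed in, with the robot touching nothing.
It also fails if it takes over 61 s, if anything falls off the work surface, if the arm or the gripper's body presses on something with over 40 N, if the wrist force passes 120 N, or if a joint passes its speed limit or range.

## Robot

A 6-joint arm with a two-finger parallel gripper is mounted at the origin on the work surface. World frame = base frame: x ahead of the robot, y to its left, z up, the work surface at z = 0. Lengths are in m, angles in rad, forces in N, time in s.
With the tool pointing down it reaches from about 0.225 to 0.875 m from the base axis. Payload 3.4 kg.
Tool frame: the origin (TCP) lies between the finger pads; the fingertips stand 17 mm ahead of it and the grasp point (between the pads) lies 2 mm behind it (manip.tip_reach is the distance from the TCP to the fingertips, in m); z points along the fingers, x is the direction in which the jaws open and shut, and the axes are right-handed (so a half turn about z gives the same grasp; the last joint's range is limited). The gripper opens to 85 mm and grips with 20 to 120 N. Pads are 22 mm wide; open, the fingers measure 114 mm over their backs; the gripper's body (76 mm by 85 mm) begins 54 mm behind the grasp point. The pads swing forward as they close: fully open they stand 13 mm farther back than shut.
Start: joints at [1.172, 0.276, 1.505, -0, 1.361, -0.121], TCP at [0.158, 0.553, 0.248] pointing down, gripper open.
Joint ranges: [-2.89, 2.89], [-0.75, 2.08], [0.22, 2.7], [-1.18, 4.32], [0.11, 2.71], [-2.7, 2.7]. Speed limits (rad/s): [2.57, 2.57, 3.14, 3.14, 3.14, 3.14].

## Interface

Orientations are given as a rotation vector (axis times angle).
In Python, from bench import manip, camera, camera_model gives the robot as it stands.
- The arm moves only by the shell command python3 -m crank 'ROWS' [FORCE]. ROWS is JSON, a list of rows, each a list of 3 entries, a list of its own where there are three numbers: the finger opening in mm, from 0 to 85.4, then the shift along the world's x, y, z in mm, then the turn, a rotation vector about the world's x, y, z in rad. In form: [[hand, [x, y, z], [wx, wy, wz]], ...]. A call has exactly 10 rows; each row is the pose to reach, as a shift and turn from the pose commanded when the call began; what a row does not reach only later rows make up. A row lasts 1/8 s, in which the tool goes at most 62.5 mm and 10.7 degrees, less where a joint would pass 70% of its speed; a pose out of reach is approached as far as the arm can. A call with a gripper value outside its range is refused whole. The fingers move at their own pace and stop on an object; FORCE is the grip in N (left out, the last holds). Time passes only in rows, so rows that repeat a pose let the fingers close, or fill a call up. It gives the time, the measured TCP pose, the force and the opening at its end, in the units of the state.
- manip.read_state(): the state, without advancing time (a new reading comes with each control period).
- camera(name): name is "scene" or "top" or "wrist"; returns the picture (384x512x3 uint8, blue, green, red); there is no depth.
- camera_model(name): a dict with "mtx" (3x3 intrinsics, pixels), "rvec" (rotation vector, rad) and "tvec" (3), from world to camera coordinates, as OpenCV has them; the wrist camera has in their place "T_tool_cam" (4x4, takes a point from camera to tool coordinates, whose origin is the TCP and whose axes are the tool frame's). Camera axes: x right, y down, z forward; pixel columns grow to the right and rows downward; lengths in m; the calibration is good to about 2 mm. The wrist camera is an equidistant fisheye: a pixel r from the principal point sees the ray r / f radians off the axis. A picture is of the moment at which its call begins: read the wrist's pose just before it. camera_model takes no time and is no camera call.
- manip.hand_in(): hands the job in, once; it reports no verdict.
The state is a dict: "t": time; "qpos": joint angles; "dq": joint speeds; "joint_torque": joint torques, N m; "position": TCP position; "eef_rot": TCP orientation; "ft_force": force on the tool from outside, world axes, zero at the start; "ft_torque": the same for the moment, N m; "width": opening from 0.0 (shut) to 1.0 (fully open).
Only numpy, scipy, OpenCV 4.12 (cv2) and the standard library are available. Lean on these libraries where they do the work, as an engineer would, in place of code of your own. Each camera call takes 0.05 s, during which the arm holds its last target. There are 200 camera calls.

## Working session

There is one attempt and no reset: what is moved stays moved. The work goes in short steps, Python scripts to look and compute and a shell command to move; the robot and the scene stay as the last step left them, time stands still between calls to the robot, and variables do not carry over. Pictures are saved under pics/ and viewed, about 8 in all and at most 12, crops included, and the job is handed in when it is done.

```bash
mkdir -p pics; ls
python3 - <<'E'
from bench import manip, camera, camera_model
import cv2, numpy as np
a=camera("scene");b=camera("top")
cv2.imwrite("pics/scene0.png",a);cv2.imwrite("pics/top0.png",b)
for n in("scene","top","wrist"):print(n,camera_model(n))
s=manip.read_state();print({k:s[k] for k in("t","position","eef_rot","ft_force","width")}, manip.tip_reach)
E
```

```text
pics
scene {'mtx': array([[392.27113082,   0.        , 254.60204081],
       [  0.        , 392.27113082, 189.76456204],
       [  0.        ,   0.        ,   1.        ]]), 'rvec': array([ 1.89791325,  1.41194426, -0.65460375]), 'tvec': array([-0.18925582, -0.2664894 ,  1.40356955])}
top {'mtx': array([[431.3022286 ,   0.        , 257.82741241],
       [  0.        , 431.3022286 , 194.58752182],
       [  0.        ,   0.        ,   1.        ]]), 'rvec': array([ 2.00547275, -2.20530156,  0.24026619]), 'tvec': array([0.07293841, 0.55703097, 1.03050461])}
wrist {'mtx': array([[297.31863964,   0.        , 251.66746252],
       [  0.        , 297.31863964, 192.19096263],
       [  0.        ,   0.        ,   1.        ]]), 'T_tool_cam': array([[ 9.99999391e-01,  1.18226509e-04, -1.09765793e-03,
         7.37430572e-05],
       [ 2.19139548e-04,  9.53209334e-01,  3.02310963e-01,
        -7.60383547e-02],
       [ 1.08203895e-03, -3.02311020e-01,  9.53208727e-01,
        -1.25731416e-01],
       [ 0.00000000e+00,  0.00000000e+00,  0.00000000e+00,
         1.00000000e+00]])}
{'t': 0.1, 'position': array([0.15749027, 0.55252528, 0.24755251]), 'eef_rot': array([ 2.50686907e+00,  1.89208109e+00, -2.24290469e-03]), 'ft_force': array([-0.99715288, -0.67881277, -0.70243874]), 'width': 0.9981760886697474} 0.017
```

View pics/scene0.png

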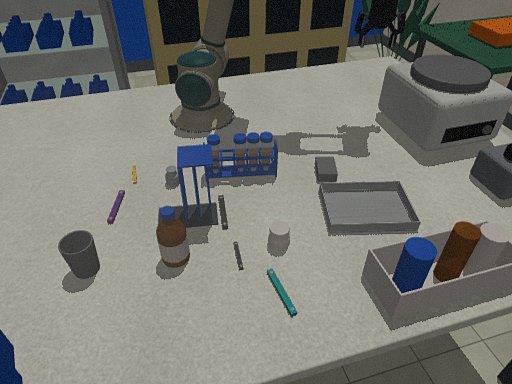

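View pics/top0.png

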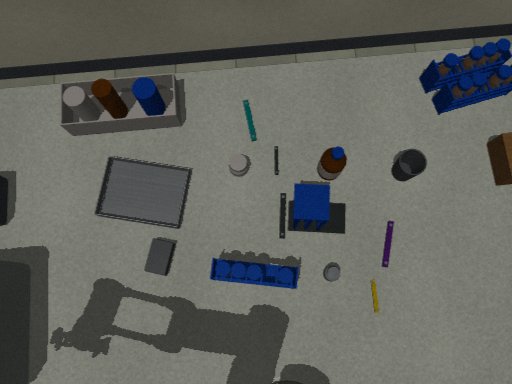

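The top view shows the rack's blue top at about (311,200), its plate spanning x 289–345, and the dark stop at (283,194–238). The smaller decoy bar is at (277,160). Next I'll take sub-pixel measurements.

```bash
cat > h.py <<'E'
from bench import manip, camera, camera_model
import cv2, numpy as np
def back(cam,uv,z):
    m=camera_model(cam);R=cv2.Rodrigues(m["rvec"])[0];t=np.array(m["tvec"]).ravel();K=m["mtx"]
    C=-R.T@t;out=[]
    for p in np.atleast_2d(uv):
        d=R.T@np.linalg.solve(K,[p[0],p[1],1.]);out.append(C+d*(z-C[2])/d[2])
    return np.array(out)
def crop(cam,img,x0,y0,w,h,s,name):
    cv2.imwrite(name,cv2.resize(img[y0:y0+h,x0:x0+w],None,fx=s,fy=s,interpolation=cv2.INTER_CUBIC))
E
python3 - <<'E'
from h import *
b=cv2.imread("pics/top0.png");crop("top",b,262,145,100,75*2//2+60,6,"pics/tc.png")
im=b
# blue rack top
hsv=cv2.cvtColor(b,cv2.COLOR_BGR2HSV)
m=cv2.inRange(hsv,(105,150,60),(130,255,255));m[:,:285]=0;m[:,345:]=0;m[:175]=0;m[240:]=0
g=cv2.cvtColor(b,cv2.COLOR_BGR2GRAY)
d=(g<70).astype(np.uint8)*255
for nm,mm,box in(("stop",d,(275,185,288,245)),):
    k=np.zeros_like(mm);k[box[1]:box[3],box[0]:box[2]]=mm[box[1]:box[3],box[0]:box[2]]
    n,l,s,c=cv2.connectedComponentsWithStats(k)
    i=1+np.argmax(s[1:,4]);pts=np.argwhere(l==i)[:,::-1].astype(np.float32)
    r=cv2.minAreaRect(pts);bx=cv2.boxPoints(r);print(nm,s[i],r,"\n",back("top",bx,.01).round(4))
for n,uv,z in(("bottle cap",(339,153),.15),("jar",(239,164),.055),("weight",(332,271),.05),("rack top",(311,198),.19),("plate corners",(289,202),.005),("",(345,204),.005),("",(344,233),.005),("",(289,231),.005),("tuberk",(297,262),.06),("purple",(388,240),0),("cup",(412,162),.09)):
    print(n,back("top",uv,z).round(3))
E
```

```text
stop [279 193   7  46 224] ((282.3525695800781, 215.45547485351562), (5.538517951965332, 45.0376091003418), 1.5481576919555664) 
 [[ 0.4531 -0.0248  0.01  ]
 [ 0.572  -0.0406  0.01  ]
 [ 0.5702 -0.0552  0.01  ]
 [ 0.4513 -0.0391  0.01  ]]
bottle cap [[ 0.624 -0.18   0.15 ]]
jar [[0.648 0.061 0.055]]
weight [[ 0.355 -0.144  0.05 ]]
rack top [[ 0.514 -0.095  0.19 ]]
plate corners [[ 0.546 -0.062  0.005]]
 [[ 0.527 -0.209  0.005]]
 [[ 0.45  -0.196  0.005]]
 [[ 0.469 -0.053  0.005]]
tuberk [[ 0.384 -0.06   0.06 ]]
purple [[ 0.422 -0.309  0.   ]]
cup [[ 0.602 -0.372  0.09 ]]
```

View pics/tc.png

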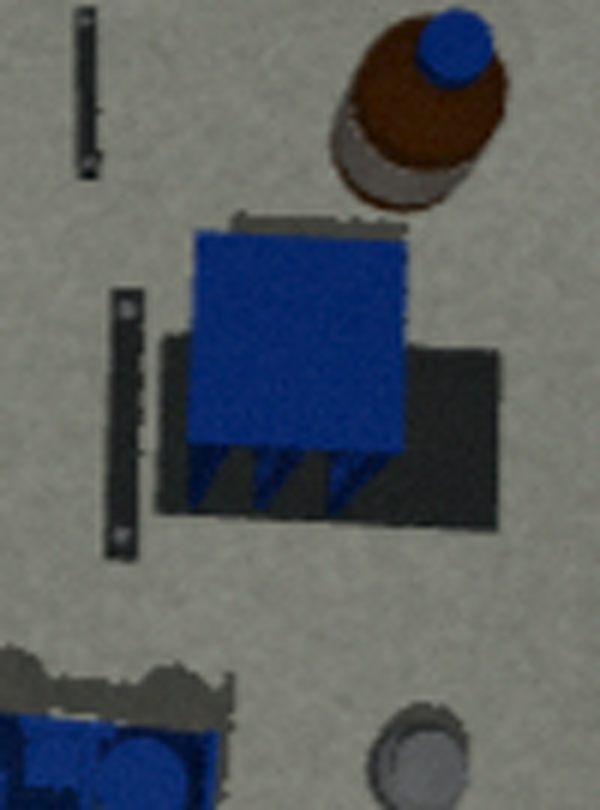

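Run:
```python
from h import *
c=lambda L:np.array(L,float)/6+np.array([262,145])-.4
st=back("top",c([(112,290),(145,290),(137,559),(105,559)]),.01)
pl=back("top",c([(160,335),(500,350),(497,530),(155,513)]),.005)
tp=back("top",c([(195,231),(407,240),(403,453),(188,445)]),.19)
print(st.round(4),"\n",pl.round(4),"\n",tp.round(4))
x=(st[0]+st[1]-st[2]-st[3])[:2];x/=np.hypot(*x);y=np.array([-x[1],x[0]])
o=(st[1]+st[2])[:2]/2;print("stop",o,x,np.degrees(np.arctan2(x[1],x[0])))
f=lambda P:np.c_[(P[:,:2]-o)@x,(P[:,:2]-o)@y]*1e3
print(f(st).round(1),f(pl).round(1),f(tp).round(1))
for n,P in(("bottle",[.624,-.18]),("weight",[.355,-.144]),("tubes",[.384,-.06])):print(n,f(np.array([P])))
s=manip.read_state();print(s["position"],s["qpos"])
print(cv2.Rodrigues(s["eef_rot"])[0].round(3))
```

```text
[[ 0.5718 -0.0408  0.01  ]
 [ 0.5704 -0.0554  0.01  ]
 [ 0.452  -0.039   0.01  ]
 [ 0.4534 -0.0252  0.01  ]] 
 [[ 0.5506 -0.0602  0.005 ]
 [ 0.5295 -0.2091  0.005 ]
 [ 0.4504 -0.1968  0.005 ]
 [ 0.4719 -0.0493  0.005 ]] 
 [[ 0.5513 -0.0613  0.19  ]
 [ 0.5403 -0.1396  0.19  ]
 [ 0.4607 -0.1277  0.19  ]
 [ 0.4712 -0.0497  0.19  ]]
stop [ 0.51124428 -0.04717528] [ 0.99098935 -0.13394072] -7.697371528311878
[[ 59.2  14.4]
 [ 59.8  -0.2]
 [-59.8   0.2]
 [-60.3  14. ]] [[  40.7   -7.6]
 [  39.8 -158. ]
 [ -40.3 -156.4]
 [ -38.7   -7.4]] [[ 41.6  -8.6]
 [ 41.2 -87.7]
 [-39.3 -86.6]
 [-39.4  -7.8]]
bottle [[ 129.53035999 -116.52530318]]
weight [[-141.86763995 -116.87974135]]
tubes [[-124.37996971  -29.75235536]]
[0.15749027 0.55252528 0.24755251] [ 1.17203590e+00  2.76483679e-01  1.50600936e+00 -4.61879064e-06
  1.36075326e+00 -1.21042514e-01]
[[ 0.274  0.962 -0.001]
 [ 0.962 -0.274 -0.002]
 [-0.002 -0.    -1.   ]]
```

```bash
cat > plan.py <<'E'
from h import *
from scipy.spatial.transform import Rotation as Ro
x=np.array([.99099,-.13394,0]);y=np.array([.13394,.99099,0]);z=np.array([0,0,1.])
A=np.c_[x,y,z];O=np.array([511.2,-47.2,0])
def tool(T,al,L=17):
    "stop-frame tip T (mm), tilt al deg -> world TCP mm, Rotation"
    a=np.radians(al);tz=np.array([0,np.sin(a),-np.cos(a)]);tx=np.array([1,0,0]);R=np.c_[tx,np.cross(tz,tx),tz]
    return O+A@(np.array(T)-L*tz), Ro.from_matrix(A@R)
def seat(th,al,gs=0,gp=0,xc=.7,S=0):
    "tip for rack lean th, with gaps to shelf gs and plate gp"
    t=np.radians(th);b=np.radians(al+th);ry=-79-11*np.cos(b)-gs;rz=5+11*np.sin(b)+gp
    return [xc,S-5*np.sin(t)+ry*np.cos(t)+rz*np.sin(t),-ry*np.sin(t)+rz*np.cos(t)]
def rel(goal,start):
    return (goal[0]-start[0]).round(1),(goal[1]*start[1].inv()).as_rotvec().round(3)
def now():
    s=manip.read_state();return s["position"]*1e3,Ro.from_rotvec(s["eef_rot"])
def show():
    s=manip.read_state();p,r=now();R=A.T@r.as_matrix()
    print("t",s["t"].__round__(2),"F(stop)",(A.T@s["ft_force"]).round(1),"w",round(s["width"],3),"TCP",p.round(1),"tip(stop)",(A.T@(p-O)+17*R[:,2]).round(1),"al",np.degrees(np.arctan2(R[1,2],-R[2,2])).round(1),"x",R[:,0].round(3),"q",s["qpos"].round(2))
E
python3 - <<'E'
from plan import *
n=now()
for T,al in(([.7,-200,320],0),([.7,-200,320],45),([.7,-200,60],45),([.7,-130,40],45),([.7,-100,26],45)):
    g=tool(T,al);print(T,al,g[0].round(1),*rel(g,n))
E
```

```text
[0.7, -200, 320] 0 [ 485.1 -245.5  337. ] [ 327.6 -798.    89.4] [ 1.000e-03 -2.000e-03 -1.427e+00]
[0.7, -200, 320] 45 [ 483.5 -257.4  332. ] [ 326.  -809.9   84.5] [ 0.715  0.466 -1.349]
[0.7, -200, 60] 45 [ 483.5 -257.4   72. ] [ 326.  -809.9 -175.5] [ 0.715  0.466 -1.349]
[0.7, -130, 40] 45 [ 492.9 -188.    52. ] [ 335.4 -740.6 -195.5] [ 0.715  0.466 -1.349]
[0.7, -100, 26] 45 [ 496.9 -158.3   38. ] [ 339.4 -710.8 -209.5] [ 0.715  0.466 -1.349]
```

```bash
python3 -m crank '[[36,[20,-45,40],[0,0,-0.1]],[36,[45,-95,90],[0,0,-0.2]],[36,[70,-145,110],[0,0,-0.3]],[36,[95,-195,110],[0,0,-0.4]],[36,[120,-245,110],[0,0,-0.5]],[36,[145,-300,110],[0,0,-0.6]],[36,[165,-350,110],[0,0,-0.7]],[36,[190,-405,110],[0,0,-0.8]],[36,[210,-460,110],[0,0,-0.9]],[36,[230,-515,110],[0,0,-1.0]]]'
python3 - <<'E'
from plan import *
show();print(manip.tip_reach)
n=now()
for T,al in(([.7,-200,320],0),([.7,-200,320],45)):
    g=tool(T,al);print(T,al,*rel(g,n))
E
```

```text
t: 1.35
position: [0.3878, 0.0362, 0.3582]
eef_rot: [-3.108, -0.453, -0.001]
ft_force: [0.0, 1.0, -0.4]
width: 0.423
t 1.35 F(stop) [-0.1  1.  -0.4] w 0.423 TCP [387.8  36.2 358.2] tip(stop) [-133.4   66.1  341.2] al 0.0 x [0.911 0.411 0.   ] q [-0.09 -0.06  1.63  0.    1.57 -0.38]
0.017
[0.7, -200, 320] 0 [  97.3 -281.7  -21.2] [-0.     0.    -0.424]
[0.7, -200, 320] 45 [  95.7 -293.6  -26.1] [ 0.788  0.062 -0.402]
```

```bash
python3 -m crank '[[36,[12,-40,0],[0,0,-0.1]],[36,[25,-85,0],[0.0,0,-0.2]],[36,[40,-130,0],[0.1,0,-0.3]],[36,[60,-180,0],[0.25,0.02,-0.4]],[36,[75,-225,0],[0.4,0.03,-0.4]],[36,[85,-265,-10],[0.55,0.04,-0.4]],[36,[95.7,-293.6,-26],[0.7,0.055,-0.402]],[36,[95.7,-293.6,-26],[0.788,0.062,-0.402]],[36,[95.7,-293.6,-60],[0.788,0.062,-0.402]],[36,[95.7,-293.6,-100],[0.788,0.062,-0.402]]]'
python3 - <<'E'
from plan import *
show()
n=now()
for T,al in(([.7,-200,80],45),([.7,-150,40],45),([.7,-105,34],45)):
    g=tool(T,al);print(T,al,*rel(g,n))
E
```

```text
t: 2.6
position: [0.4834, -0.2565, 0.2567]
eef_rot: [-2.353, 0.156, -0.067]
ft_force: [0.2, -0.1, 0.8]
width: 0.421
t 2.6 F(stop) [ 0.2 -0.1  0.8] w 0.421 TCP [ 483.4 -256.5  256.7] tip(stop) [   0.5 -199.2  244.7] al 44.9 x [1.    0.001 0.002] q [-0.94  0.48  1.42  0.53  1.83 -0.83]
[0.7, -200, 80] 45 [ 1.000e-01 -9.000e-01 -1.647e+02] [ 0.001  0.002 -0.001]
[0.7, -150, 40] 45 [   6.8   48.7 -204.7] [ 0.001  0.002 -0.001]
[0.7, -105, 34] 45 [  12.8   93.3 -210.7] [ 0.001  0.002 -0.001]
```

```bash
python3 -m crank '[[36,[0,0,-45],[0,0,0]],[36,[0,0,-90],[0,0,0]],[36,[0,0,-130],[0,0,0]],[36,[0,0,-160],[0,0,0]],[36,[3,20,-185],[0,0,0]],[36,[6.7,48.7,-204],[0,0,0]],[36,[9,65,-208],[0,0,0]],[36,[11,80,-210],[0,0,0]],[36,[12.8,93.3,-210],[0,0,0]],[36,[12.8,93.3,-210],[0,0,0]]]'
python3 - <<'E'
from plan import *
show()
a=camera("scene");crop("",a,130,110,150,112,5,"pics/s1.png")
w=camera("wrist");cv2.imwrite("pics/w1.png",w)
E
```

```text
t: 3.85
position: [0.4964, -0.1617, 0.049]
eef_rot: [-2.353, 0.153, -0.067]
ft_force: [-0.1, 0.8, 0.2]
width: 0.426
t 3.85 F(stop) [-0.2  0.7  0.2] w 0.426 TCP [ 496.4 -161.7   49. ] tip(stop) [   0.6 -103.4   36.9] al 44.9 x [1.    0.004 0.003] q [-0.83  0.63  1.77  0.59  1.36 -1.01]
```

View pics/s1.png

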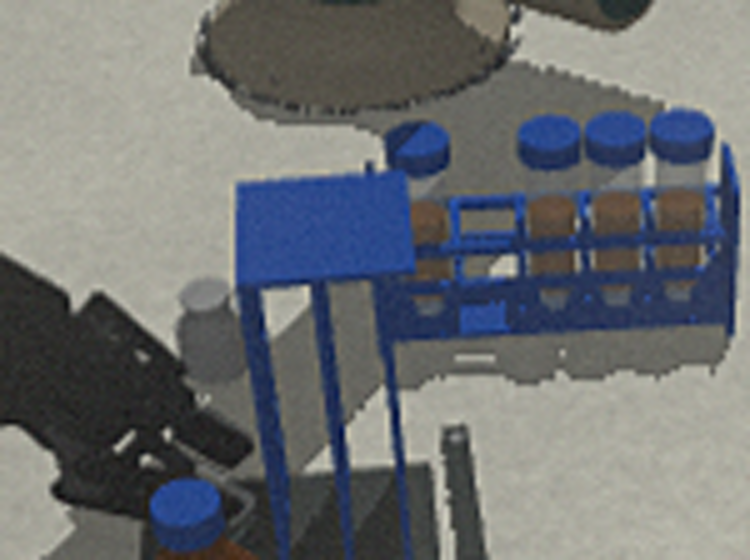

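View pics/w1.png

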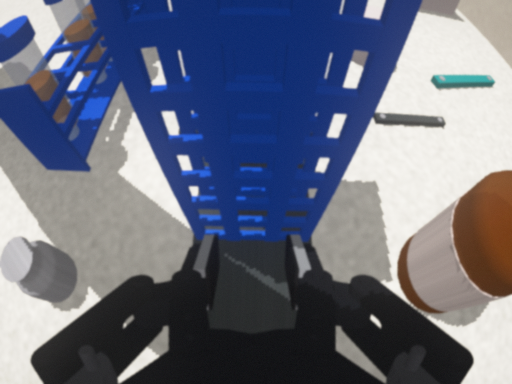

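```bash
python3 -m crank '[[36,[0.3,2,-5],[0,0,0]],[36,[0.6,4,-9],[0,0,0]],[36,[0.8,6,-9],[0,0,0]],[36,[1.1,8,-9],[0,0,0]],[36,[1.3,10,-9],[0,0,0]],[36,[1.6,12,-9],[0,0,0]],[36,[1.8,13.5,-9],[0,0,0]],[36,[2,15,-9],[0,0,0]],[36,[2,15,-9],[0,0,0]],[36,[2,15,-9],[0,0,0]]]'
python3 -c "
from plan import *
show()"
```

```text
t: 5.2
position: [0.4983, -0.1472, 0.0393]
eef_rot: [-2.353, 0.155, -0.067]
ft_force: [0.8, -1.4, -0.9]
width: 0.423
t 5.2 F(stop) [ 1.  -1.3 -0.9] w 0.423 TCP [ 498.3 -147.2   39.3] tip(stop) [  0.6 -88.8  27.3] al 45.0 x [1.    0.002 0.002] q [-0.81  0.64  1.79  0.6   1.32 -1.02]
```

```bash
cat >> plan.py <<'E'
def rows(C,th0,th1,gs,gp,L=17,xc=.7,al=lambda th:45-.72*th,n=10):
    "C: commanded (world mm pos, Rotation); print goals rel. to C"
    for k in range(1,n+1):
        f=k/n;th=th0+(th1-th0)*f
        T=seat(th,al(th),gs[0]+(gs[1]-gs[0])*f,gp[0]+(gp[1]-gp[0])*f,xc)
        p,r=rel(tool(T,al(th),L),C);print(th.__round__(1),p.tolist(),r.tolist())
E
python3 -c "
from plan import *
C=(np.array([498.,-147.8,38.6]),tool([0,0,0],45)[1])
rows(C,0,16,(0,0),(14.5,10))"
```

```text
1.6 [0.8, 3.5, 3.0] [-0.02, 0.003, 0.0]
3.2 [0.9, 4.5, 5.2] [-0.04, 0.005, -0.0]
4.8 [1.1, 5.6, 7.4] [-0.06, 0.008, 0.0]
6.4 [1.2, 6.7, 9.6] [-0.08, 0.011, 0.0]
8.0 [1.4, 7.8, 11.7] [-0.1, 0.013, -0.0]
9.6 [1.5, 9.0, 13.8] [-0.12, 0.016, -0.0]
11.2 [1.7, 10.2, 15.8] [-0.139, 0.019, 0.0]
12.8 [1.9, 11.5, 17.9] [-0.159, 0.022, -0.0]
14.4 [2.0, 12.8, 19.8] [-0.179, 0.024, 0.0]
16.0 [2.2, 14.2, 21.8] [-0.199, 0.027, 0.0]
```

```bash
python3 -m crank '[[36,[0.8,3.5,1],[0,0,0]],[36,[0.9,4.5,4],[-0.03,0.004,0]],[36,[1.1,5.6,7],[-0.06,0.008,0]],[36,[1.2,6.7,9.6],[-0.08,0.011,0]],[36,[1.4,7.8,11.7],[-0.1,0.013,0]],[36,[1.5,9,13.8],[-0.12,0.016,0]],[36,[1.7,10.2,15.8],[-0.139,0.019,0]],[36,[1.9,11.5,17.9],[-0.159,0.022,0]],[36,[2,12.8,19.8],[-0.179,0.024,0]],[36,[2.2,14.2,21.8],[-0.199,0.027,0]]]'
python3 - <<'E'
from plan import *
show()
a=camera("top");crop("",a,252,165,110,85,7,"pics/t2.png")
C=(np.array([500.2,-133.6,60.4]),tool([0,0,0],45-.72*16)[1])
rows(C,16,34,(0,0),(10,5))
E
```

```text
t: 6.45
position: [0.5004, -0.1333, 0.0613]
eef_rot: [-2.555, 0.168, -0.052]
ft_force: [-1.6, -4.5, 1.6]
width: 0.422
t 6.45 F(stop) [-1.  -4.6  1.6] w 0.422 TCP [ 500.4 -133.3   61.3] tip(stop) [  0.8 -77.5  47.1] al 33.4 x [1.    0.003 0.001] q [-0.72  0.51  1.82  0.51  1.2  -0.87]
17.8 [0.2, 1.5, 2.1] [-0.022, 0.003, 0.0]
19.6 [0.5, 3.2, 4.2] [-0.045, 0.006, 0.0]
21.4 [0.7, 4.9, 6.3] [-0.067, 0.009, -0.0]
23.2 [0.9, 6.6, 8.2] [-0.09, 0.012, 0.0]
25.0 [1.2, 8.4, 10.2] [-0.112, 0.015, 0.0]
26.8 [1.4, 10.2, 12.1] [-0.134, 0.018, 0.0]
28.6 [1.7, 12.1, 13.9] [-0.157, 0.021, 0.0]
30.4 [1.9, 14.0, 15.6] [-0.179, 0.024, 0.0]
32.2 [2.2, 16.0, 17.3] [-0.202, 0.027, 0.0]
34.0 [2.5, 18.0, 19.0] [-0.224, 0.03, 0.0]
```

View pics/t2.png

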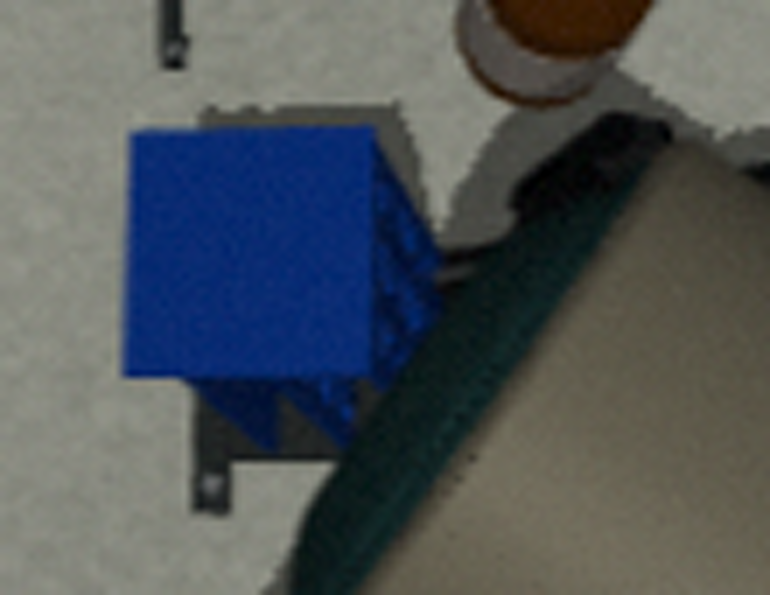

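The rack leans square against the stop: its blue end face spans (125–375,130–375) in the crop and the arm covers its right side. I'll work out the lean angle from the top-edge corners.

```bash
cat >> plan.py <<'E'
def proj(cam,P):
    m=camera_model(cam);W=(O+(A@np.array(P,float).T).T)/1e3
    return cv2.projectPoints(W,m["rvec"],m["tvec"],m["mtx"],None)[0][:,0]
def rk(P,th,dy=0,dx=0):
    t=np.radians(th);P=np.array(P,float);return np.c_[P[:,0]+dx,-5*np.sin(t)+dy+P[:,1]*np.cos(t)+P[:,2]*np.sin(t),-P[:,1]*np.sin(t)+P[:,2]*np.cos(t)]
E
python3 - <<'E'
from plan import *
print("obs",(np.array([(132,132),(125,375),(370,375),(375,127)])/7+[252,165]-.4).round(1).tolist())
for th in(8,11,14,16,18):print(th,proj("top",rk([(40,0,190),(-40,0,190),(-40,-79,190),(40,-79,190)],th)).round(1).tolist())
E
```

```text
obs [[270.5, 183.5], [269.5, 218.2], [304.5, 218.2], [305.2, 182.7]]
8 [[278.7, 183.4], [277.6, 218.6], [313.8, 219.2], [314.2, 183.6]]
11 [[274.4, 183.4], [273.3, 218.6], [309.2, 218.8], [309.7, 183.1]]
14 [[270.2, 183.5], [269.0, 218.6], [304.5, 218.5], [305.1, 182.7]]
16 [[267.4, 183.6], [266.2, 218.6], [301.3, 218.3], [302.0, 182.5]]
18 [[264.7, 183.7], [263.4, 218.6], [298.2, 218.1], [298.9, 182.3]]
```

```bash
python3 -m crank '[[36,[0.2,1.5,2.1],[-0.022,0.003,0]],[36,[0.5,3.2,4.2],[-0.045,0.006,0]],[36,[0.7,4.9,6.3],[-0.067,0.009,0]],[36,[0.9,6.6,8.2],[-0.09,0.012,0]],[36,[1.2,8.4,10.2],[-0.112,0.015,0]],[36,[1.4,10.2,12.1],[-0.134,0.018,0]],[36,[1.7,12.1,13.9],[-0.157,0.021,0]],[36,[1.9,14,15.6],[-0.179,0.024,0]],[36,[2.2,16,17.3],[-0.202,0.027,0]],[36,[2.5,18,19],[-0.224,0.03,0]]]'
cat > rackfit.py <<'E'
from plan import *
from scipy.optimize import least_squares
def fit(cams=("scene","top"),save=None):
    for c in cams:
        a=camera(c)
        if save:cv2.imwrite(f"pics/{save}_{c}.png",a)
if __name__=="__main__":
    import sys;fit(save=sys.argv[1])
E
python3 rackfit.py a
python3 - <<'E'
from plan import *
show()
a=cv2.imread("pics/a_scene.png");crop("",a,140,115,150,112,5,"pics/s3.png")
for th in(28,30,32,34,36):print(th,((proj("scene",rk([(40,0,190),(-40,0,190),(-40,-79,190),(40,-79,190),(40,-150,5),(-40,-150,5)],th))-[140,115]+.4)*5).round(0).tolist())
C=(np.array([502.7,-115.6,79.4]),tool([0,0,0],45-.72*34)[1])
rows(C,34,46,(0,0),(5,2.5))
E
```

```text
t: 7.75
position: [0.503, -0.1154, 0.0809]
eef_rot: [-2.78, 0.182, -0.035]
ft_force: [-1.5, -5.5, 4.7]
width: 0.421
t 7.85 F(stop) [-0.5 -7.1  5.3] w 0.425 TCP [ 503.1 -114.9   81.3] tip(stop) [  1.1 -62.2  65.4] al 20.4 x [1.    0.004 0.002] q [-0.58  0.4   1.85  0.37  1.08 -0.65]
28 [[584.0, 261.0], [558.0, 163.0], [410.0, 110.0], [427.0, 208.0], [125.0, 463.0], [128.0, 356.0]]
30 [[597.0, 265.0], [569.0, 167.0], [425.0, 110.0], [443.0, 208.0], [129.0, 455.0], [132.0, 348.0]]
32 [[608.0, 270.0], [581.0, 172.0], [440.0, 111.0], [459.0, 209.0], [134.0, 448.0], [136.0, 341.0]]
34 [[620.0, 275.0], [592.0, 177.0], [455.0, 112.0], [475.0, 210.0], [138.0, 440.0], [140.0, 334.0]]
36 [[631.0, 281.0], [602.0, 183.0], [469.0, 114.0], [490.0, 211.0], [144.0, 433.0], [145.0, 327.0]]
35.2 [0.1, 1.4, 1.1] [-0.015, 0.002, -0.0]
36.4 [0.3, 2.8, 2.2] [-0.03, 0.004, -0.0]
37.6 [0.5, 4.3, 3.3] [-0.045, 0.006, -0.0]
38.8 [0.7, 5.7, 4.3] [-0.06, 0.008, -0.0]
40.0 [0.9, 7.2, 5.3] [-0.075, 0.01, -0.0]
41.2 [1.1, 8.7, 6.3] [-0.09, 0.012, -0.0]
42.4 [1.3, 10.2, 7.3] [-0.105, 0.014, -0.0]
43.6 [1.5, 11.7, 8.2] [-0.12, 0.016, -0.0]
44.8 [1.8, 13.3, 9.1] [-0.134, 0.018, -0.0]
46.0 [2.0, 14.9, 10.0] [-0.149, 0.02, -0.0]
```

View pics/s3.png

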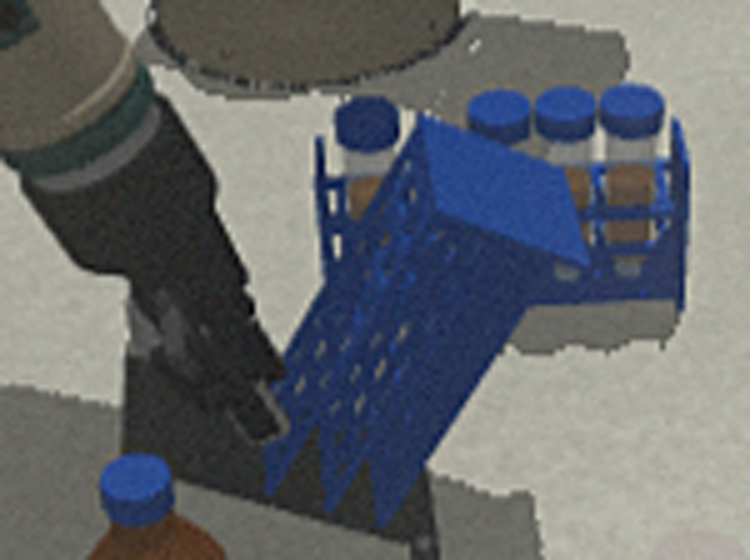

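The picture shows the far-end corners at about (587,265) and (440,208), which means the true lean is about 29°, 5° behind plan. I'll re-reference to that.

```bash
cat >> plan.py <<'E'
def gaps(tip,al,th,S=0):
    t=np.radians(th);b=np.radians(al+th);dy=tip[1]-S+5*np.sin(t)
    ry=dy*np.cos(t)-tip[2]*np.sin(t);rz=dy*np.sin(t)+tip[2]*np.cos(t)
    return -79-11*np.cos(b)-ry, rz-5-11*np.sin(b)
E
python3 - <<'E'
from plan import *
print(gaps([1.1,-62.2,65.4],20.4,29.3),gaps([.8,-77.5,47.1],33.4,14))
C=(np.array([502.7,-115.6,79.4]),tool([0,0,0],45-.72*34)[1])
al=lambda th:20.5-(th-29)*.66
rows(C,29.3,45,(-2.5,-3),(12.3,5),al=al)
E
```

```text
(np.float64(-2.000243478150935), np.float64(14.401866212028446)) (np.float64(-1.0268745043399292), np.float64(14.147544858160794))
30.9 [0.2, 1.9, 1.0] [-0.022, 0.003, -0.0]
32.4 [0.4, 3.6, 2.0] [-0.04, 0.005, -0.0]
34.0 [0.7, 5.3, 3.0] [-0.058, 0.008, -0.0]
35.6 [0.9, 7.0, 4.0] [-0.075, 0.01, -0.0]
37.1 [1.1, 8.8, 4.9] [-0.093, 0.013, -0.0]
38.7 [1.4, 10.5, 5.8] [-0.111, 0.015, -0.0]
40.3 [1.6, 12.2, 6.7] [-0.129, 0.017, -0.0]
41.9 [1.9, 14.0, 7.5] [-0.147, 0.02, -0.0]
43.4 [2.1, 15.8, 8.3] [-0.165, 0.022, -0.0]
45.0 [2.3, 17.5, 9.0] [-0.183, 0.025, -0.0]
```

Run:
```python
from plan import *
C=(np.array([502.7,-115.6,79.4]),tool([0,0,0],45-.72*34)[1])
al=lambda th:20.5-(th-29)*.66
rows(C,29.3,41,(-2.2,-2.8),(12.3,1),al=al)
```

```text
30.5 [0.1, 0.9, 0.3] [-0.017, 0.002, -0.0]
31.6 [0.2, 1.9, 0.6] [-0.03, 0.004, -0.0]
32.8 [0.3, 2.9, 0.9] [-0.044, 0.006, -0.0]
34.0 [0.5, 3.8, 1.2] [-0.057, 0.008, -0.0]
35.1 [0.6, 4.7, 1.5] [-0.071, 0.01, -0.0]
36.3 [0.7, 5.6, 1.7] [-0.084, 0.011, -0.0]
37.5 [0.8, 6.5, 2.0] [-0.097, 0.013, -0.0]
38.7 [1.0, 7.4, 2.2] [-0.111, 0.015, -0.0]
39.8 [1.1, 8.3, 2.4] [-0.124, 0.017, -0.0]
41.0 [1.2, 9.2, 2.7] [-0.137, 0.019, -0.0]
```

```bash
python3 -m crank '[[36,[0.1,0.9,0.3],[-0.017,0.002,0]],[36,[0.2,1.9,0.6],[-0.03,0.004,0]],[36,[0.3,2.9,0.9],[-0.044,0.006,0]],[36,[0.5,3.8,1.2],[-0.057,0.008,0]],[36,[0.6,4.7,1.5],[-0.071,0.01,0]],[36,[0.7,5.6,1.7],[-0.084,0.011,0]],[36,[0.8,6.5,2],[-0.097,0.013,0]],[36,[1,7.4,2.2],[-0.111,0.015,0]],[36,[1.1,8.3,2.4],[-0.124,0.017,0]],[36,[1.2,9.2,2.7],[-0.137,0.019,0]]]'
python3 - <<'E'
from plan import *
show()
a=camera("scene");crop("",a,150,115,150,112,5,"pics/s4.png")
for th in(34,36,38,40,42):print(th,((proj("scene",rk([(40,0,190),(-40,-79,190),(40,-79,190),(40,-150,5),(-40,-150,5)],th))-[150,115]+.4)*5).round(0).tolist())
E
```

```text
t: 9.1
position: [0.5043, -0.1092, 0.0855]
eef_rot: [-2.924, 0.188, -0.024]
ft_force: [-7.3, -14.4, 20.7]
width: 0.424
t 9.1 F(stop) [ -5.3 -15.3  20.7] w 0.424 TCP [ 504.3 -109.2   85.5] tip(stop) [  1.5 -58.8  68.9] al 12.2 x [1.    0.006 0.003] q [-0.48  0.36  1.86  0.24  1.01 -0.49]
34 [[570.0, 275.0], [405.0, 112.0], [425.0, 210.0], [88.0, 440.0], [90.0, 334.0]]
36 [[581.0, 281.0], [419.0, 114.0], [440.0, 211.0], [94.0, 433.0], [95.0, 327.0]]
38 [[592.0, 287.0], [434.0, 116.0], [456.0, 213.0], [99.0, 426.0], [100.0, 319.0]]
40 [[602.0, 293.0], [448.0, 118.0], [471.0, 215.0], [105.0, 418.0], [106.0, 313.0]]
42 [[612.0, 299.0], [462.0, 121.0], [486.0, 218.0], [112.0, 411.0], [112.0, 306.0]]
```

View pics/s4.png

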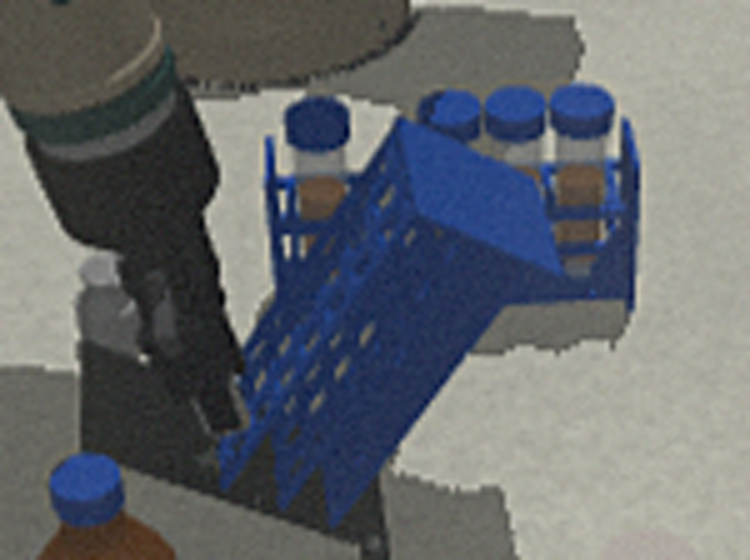

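Run:
```python
from plan import *
for th in (32.5,34):
  t=np.radians(th);b=np.radians(12.2+th);tip=[1.5,-58.8,68.9]
  dy=tip[1]+5*np.sin(t);print(gaps(tip,12.2,th),"tip rack",dy*np.cos(t)-tip[2]*np.sin(t),dy*np.sin(t)+tip[2]*np.cos(t),np.degrees(b))
```

```text
(np.float64(-2.473203651300679), np.float64(15.222566260447293)) tip rack -84.34559056130223 27.959907991362837 44.7
(np.float64(-1.6557342336205352), np.float64(12.864267032340695)) tip rack -84.95784067895394 25.80362954142268 46.2
```

Contact force grew because the fingers slid down the shelf toward the plate, and that friction fights the tip. I'll back off to a lower lean, seat near the plate, then push again without sliding.

Run:
```python
from plan import *
C=(np.array([503.9,-106.4,82.1]),tool([0,0,0],12.8)[1])
al=lambda th:12.8+(33-th)*.8
rows(C,33,24,(0,-1),(14,3),al=al)
T=seat(24,20,-1,3);g=tool(T,20);print(T)
C=g;rows(C,24,42,(-1,-2),(3,3),al=lambda th:20-.606*(th-24))
```

```text
32.1 [-0.9, -6.6, 2.3] [0.012, -0.002, -0.0]
31.2 [-1.1, -8.3, 0.3] [0.025, -0.003, -0.0]
30.3 [-1.3, -9.9, -1.8] [0.037, -0.005, -0.0]
29.4 [-1.6, -11.6, -3.8] [0.05, -0.007, -0.0]
28.5 [-1.8, -13.1, -5.9] [0.062, -0.008, -0.0]
27.6 [-2.0, -14.6, -8.1] [0.075, -0.01, -0.0]
26.7 [-2.2, -16.1, -10.2] [0.087, -0.012, -0.0]
25.8 [-2.4, -17.5, -12.4] [0.1, -0.013, -0.0]
24.9 [-2.5, -18.8, -14.6] [0.112, -0.015, -0.0]
24.0 [-2.7, -20.1, -16.9] [0.125, -0.017, 0.0]
[0.7, np.float64(-74.1570082944705), np.float64(49.232844221287884)]
25.8 [0.3, 1.9, 2.4] [-0.019, 0.003, -0.0]
27.6 [0.5, 4.0, 4.6] [-0.038, 0.005, -0.0]
29.4 [0.8, 6.1, 6.8] [-0.057, 0.008, -0.0]
31.2 [1.1, 8.2, 9.0] [-0.075, 0.01, -0.0]
33.0 [1.4, 10.4, 11.0] [-0.094, 0.013, -0.0]
34.8 [1.7, 12.7, 13.0] [-0.113, 0.015, -0.0]
36.6 [2.0, 15.1, 14.9] [-0.132, 0.018, -0.0]
38.4 [2.4, 17.5, 16.7] [-0.151, 0.02, -0.0]
40.2 [2.7, 19.9, 18.4] [-0.17, 0.023, -0.0]
42.0 [3.0, 22.5, 20.0] [-0.189, 0.025, -0.0]
```

```bash
python3 -m crank '[[36,[-0.4,-3,1],[0.006,-0.001,0]],[36,[-0.8,-6,1.5],[0.012,-0.002,0]],[36,[-1.1,-8.3,0.3],[0.025,-0.003,0]],[36,[-1.3,-9.9,-1.8],[0.037,-0.005,0]],[36,[-1.6,-11.6,-3.8],[0.05,-0.007,0]],[36,[-1.8,-13.1,-5.9],[0.062,-0.008,0]],[36,[-2,-14.6,-8.1],[0.075,-0.01,0]],[36,[-2.2,-16.1,-10.2],[0.087,-0.012,0]],[36,[-2.4,-17.5,-12.4],[0.1,-0.013,0]],[36,[-2.6,-19.5,-15.5],[0.12,-0.016,0]]]'
cat > corner.py <<'E'
# estimate lean from end-face colour: brightest-blue end face polygon in scene view, matched by projected mask
from plan import *
def lean(img=None):
    a=camera("scene") if img is None else img
    v=cv2.GaussianBlur(a,(3,3),0).astype(int);best=[]
    face=((v[...,0]>110)&(v[...,0]-v[...,2]>70)).astype(np.uint8)
    for th in np.arange(5,89,1.):
        q=proj("scene",rk([(40,0,190),(-40,0,190),(-40,-79,190),(40,-79,190)],th)).astype(np.int32)
        m=np.zeros(face.shape,np.uint8);cv2.fillConvexPoly(m,q,1)
        b=cv2.dilate(m,np.ones((7,7),np.uint8))-m
        best.append((face[m>0].mean()-face[b>0].mean(),th))
    return max(best)
if __name__=="__main__":
    for n in("scene0","a_scene"):print(n,lean(cv2.imread(f"pics/{n}.png")))
    a=camera("scene");print("now",lean(a));show()
E
python3 corner.py
```

```text
t: 10.4
position: [0.5017, -0.1292, 0.0678]
eef_rot: [-2.802, 0.181, -0.034]
ft_force: [-6.3, -14.9, 10.1]
width: 0.421
scene0 (np.float64(0.24859584859584866), np.float64(5.0))
a_scene (np.float64(0.8048656336552137), np.float64(29.0))
now (np.float64(0.6369102682701203), np.float64(15.0))
t 10.45 F(stop) [ -2.7 -13.5   7.7] w 0.419 TCP [ 501.6 -129.8   67. ] tip(stop) [  1.5 -77.5  51. ] al 19.2 x [1.    0.004 0.002] q [-0.59  0.42  1.85  0.35  1.05 -0.66]
```

The rack leaned back to 15° with the fingers stuck to the shelf by friction, not sliding. I'll set it back upright gently, seat the fingertips in the corner while they're free, then push from there.

Run:
```python
from plan import *
C=(np.array([501.3,-125.9,66.6]),tool([0,0,0],19.7)[1])
rows(C,15,-1,(-1.3,0),(18.3,18.3),al=lambda th:19.7+(15-th)*.95)
```

```text
13.4 [-0.8, -5.6, -1.9] [0.026, -0.004, 0.0]
11.8 [-1.0, -7.3, -4.2] [0.053, -0.007, 0.0]
10.2 [-1.2, -9.0, -6.6] [0.079, -0.011, -0.0]
8.6 [-1.5, -10.6, -9.1] [0.105, -0.014, 0.0]
7.0 [-1.7, -12.2, -11.6] [0.131, -0.018, -0.0]
5.4 [-1.9, -13.6, -14.1] [0.158, -0.021, -0.0]
3.8 [-2.1, -15.0, -16.7] [0.184, -0.025, -0.0]
2.2 [-2.2, -16.4, -19.3] [0.21, -0.028, -0.0]
0.6 [-2.4, -17.6, -22.0] [0.237, -0.032, 0.0]
-1.0 [-2.6, -18.8, -24.8] [0.263, -0.036, -0.0]
```

```bash
python3 -m crank '[[36,[-0.4,-3,-0.9],[0.013,-0.002,0]],[36,[-0.8,-5.6,-1.9],[0.026,-0.004,0]],[36,[-1,-7.3,-4.2],[0.053,-0.007,0]],[36,[-1.2,-9,-6.6],[0.079,-0.011,0]],[36,[-1.5,-10.6,-9.1],[0.105,-0.014,0]],[36,[-1.7,-12.2,-11.6],[0.131,-0.018,0]],[36,[-1.9,-13.6,-14.1],[0.158,-0.021,0]],[36,[-2.1,-15,-16.7],[0.184,-0.025,0]],[36,[-2.3,-17,-20],[0.223,-0.03,0]],[36,[-2.4,-18,-22],[0.237,-0.032,0]]]'
python3 corner.py | tail -2
python3 -c "
from plan import *
g=tool([.7,-100,26],45);C=(np.array([498.9,-143.9,44.6]),tool([0,0,0],33.3)[1])
for T in([.7,-100,34],[.7,-100,16],[.7,-87,15]):print(T,*rel(tool(T,45),C))"
```

```text
t: 11.7
position: [0.4989, -0.1434, 0.0447]
eef_rot: [-2.554, 0.169, -0.05]
ft_force: [0.5, -3.1, -1.1]
width: 0.426
now (np.float64(0.4717948717948718), np.float64(5.0))
t 11.75 F(stop) [ 0.9 -3.  -0.9] w 0.42 TCP [ 498.9 -143.7   44.4] tip(stop) [  0.7 -87.9  30.2] al 33.4 x [ 1.     0.002 -0.001] q [-0.73  0.54  1.83  0.51  1.18 -0.9 ]
[0.7, -100, 34] [ -2.  -14.4   1.4] [ 0.202 -0.027  0.   ]
[0.7, -100, 16] [ -2.  -14.4 -16.6] [ 0.202 -0.027  0.   ]
[0.7, -87, 15] [ -0.3  -1.5 -17.6] [ 0.202 -0.027  0.   ]
```

```bash
python3 -m crank '[[36,[-0.3,-2,0],[0,0,0]],[36,[-0.6,-4,0],[0,0,0]],[36,[-1,-7,0],[0,0,0]],[36,[-1.5,-11,0],[0.05,-0.007,0]],[36,[-2,-14.4,0],[0.1,-0.014,0]],[36,[-2,-14.4,0],[0.202,-0.027,0]],[36,[-2,-14.4,-5],[0.202,-0.027,0]],[36,[-2,-14.4,-9],[0.202,-0.027,0]],[36,[-2,-14.4,-12],[0.202,-0.027,0]],[36,[-2,-14.4,-14],[0.202,-0.027,0]]]'
python3 - <<'E'
from plan import *
show()
a=camera("wrist");cv2.imwrite("pics/w5.png",a)
b=camera("top");cv2.imwrite("pics/t5.png",b)
E
```

```text
t: 13.0
position: [0.4972, -0.1573, 0.0316]
eef_rot: [-2.354, 0.154, -0.065]
ft_force: [0.7, -0.0, 0.2]
width: 0.425
t 13.0 F(stop) [0.7 0.1 0.2] w 0.425 TCP [ 497.2 -157.3   31.6] tip(stop) [  0.8 -99.   19.5] al 44.9 x [1.    0.004 0.001] q [-0.82  0.65  1.78  0.59  1.32 -1.03]
```

View pics/w5.png

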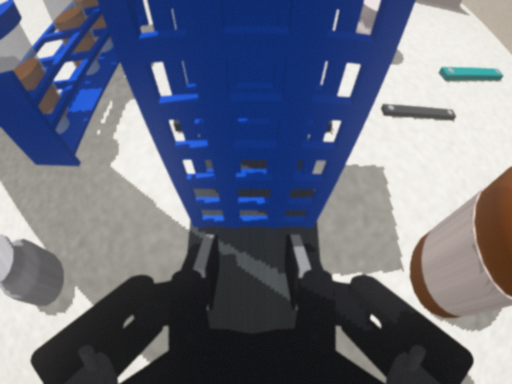

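The rack stands upright and square, with the fingers free in front of the corner at about (208,245) and (295,245).

```bash
python3 -m crank '[[36,[0,0,-1.5],[0,0,0]],[36,[0,0,-2.5],[0,0,0]],[36,[0,0,-3.5],[0,0,0]],[36,[0.2,1.5,-4.5],[0,0,0]],[36,[0.4,3,-5],[0,0,0]],[36,[0.7,5,-5.5],[0,0,0]],[36,[0.9,7,-5.5],[0,0,0]],[36,[1.2,9,-5.5],[0,0,0]],[36,[1.2,9,-5.5],[0,0,0]],[36,[1.2,9,-5.5],[0,0,0]]]'
python3 -c "
from plan import *
show()
C=(np.array([498.1,-149.3,25.1]),tool([0,0,0],45)[1])
rows(C,0,22,(0,-2),(2,3))"
```

```text
t: 14.35
position: [0.4983, -0.1488, 0.0259]
eef_rot: [-2.354, 0.155, -0.065]
ft_force: [-0.4, 0.5, 0.5]
width: 0.418
t 14.35 F(stop) [-0.4  0.5  0.5] w 0.418 TCP [ 498.3 -148.8   25.9] tip(stop) [  0.9 -90.5  13.8] al 44.9 x [1.    0.003 0.001] q [-0.81  0.66  1.8   0.6   1.3  -1.04]
2.2 [0.7, 5.2, 5.5] [-0.027, 0.004, 0.0]
4.4 [0.9, 6.4, 9.3] [-0.055, 0.007, 0.0]
6.6 [1.0, 7.7, 13.0] [-0.082, 0.011, -0.0]
8.8 [1.3, 9.2, 16.6] [-0.11, 0.015, 0.0]
11.0 [1.5, 10.8, 20.1] [-0.137, 0.019, 0.0]
13.2 [1.7, 12.6, 23.6] [-0.164, 0.022, 0.0]
15.4 [2.0, 14.5, 27.0] [-0.192, 0.026, -0.0]
17.6 [2.2, 16.6, 30.3] [-0.219, 0.03, 0.0]
19.8 [2.5, 18.7, 33.5] [-0.247, 0.033, -0.0]
22.0 [2.8, 21.0, 36.5] [-0.274, 0.037, 0.0]
```

```bash
python3 -c "
from plan import *
C=(np.array([498.1,-149.3,25.1]),tool([0,0,0],45)[1])
rows(C,0,16,(-3,-3),(1.5,1.5),n=8)"
```

```text
2.0 [1.1, 7.8, 4.5] [-0.025, 0.003, -0.0]
4.0 [1.2, 8.7, 7.7] [-0.05, 0.007, 0.0]
6.0 [1.3, 9.7, 10.9] [-0.075, 0.01, -0.0]
8.0 [1.5, 10.8, 14.1] [-0.1, 0.013, -0.0]
10.0 [1.6, 12.0, 17.2] [-0.125, 0.017, -0.0]
12.0 [1.8, 13.3, 20.3] [-0.149, 0.02, -0.0]
14.0 [2.0, 14.7, 23.3] [-0.174, 0.024, 0.0]
16.0 [2.2, 16.2, 26.3] [-0.199, 0.027, 0.0]
```

```bash
python3 -m crank '[[36,[0.4,3,0],[0,0,0]],[36,[0.8,6,0.5],[0,0,0]],[36,[1.1,7.8,3],[-0.02,0.003,0]],[36,[1.2,8.7,6.7],[-0.045,0.006,0]],[36,[1.3,9.7,10.4],[-0.075,0.01,0]],[36,[1.5,10.8,14.1],[-0.1,0.013,0]],[36,[1.6,12,17.2],[-0.125,0.017,0]],[36,[1.8,13.3,20.3],[-0.149,0.02,0]],[36,[2,14.7,23.3],[-0.174,0.024,0]],[36,[2.2,16.2,26.3],[-0.199,0.027,0]]]'
python3 corner.py | tail -2
```

```text
t: 15.6
position: [0.5006, -0.1345, 0.052]
eef_rot: [-2.559, 0.168, -0.052]
ft_force: [-2.1, -6.0, 0.6]
width: 0.418
now (np.float64(0.8135265700483092), np.float64(16.0))
t 15.65 F(stop) [-1.8 -6.6  3.1] w 0.42 TCP [ 500.7 -133.9   52.8] tip(stop) [  1.3 -78.1  38.6] al 33.1 x [1.    0.004 0.002] q [-0.72  0.52  1.83  0.51  1.19 -0.88]
```

```bash
python3 -c "
from plan import *
C=(np.array([500.3,-133.1,51.4]),tool([0,0,0],45-.72*16)[1])
rows(C,16,36,(-3,-3),(1.5,1.5))"
```

```text
18.0 [0.2, 1.6, 2.9] [-0.025, 0.003, 0.0]
20.0 [0.4, 3.3, 5.7] [-0.05, 0.007, 0.0]
22.0 [0.7, 5.2, 8.5] [-0.075, 0.01, 0.0]
24.0 [1.0, 7.1, 11.2] [-0.1, 0.013, 0.0]
26.0 [1.2, 9.1, 13.8] [-0.125, 0.017, -0.0]
28.0 [1.5, 11.2, 16.3] [-0.149, 0.02, 0.0]
30.0 [1.8, 13.4, 18.8] [-0.174, 0.024, -0.0]
32.0 [2.1, 15.7, 21.1] [-0.199, 0.027, 0.0]
34.0 [2.4, 18.0, 23.4] [-0.224, 0.03, 0.0]
36.0 [2.8, 20.4, 25.6] [-0.249, 0.034, 0.0]
```

```bash
python3 -m crank '[[36,[0.2,1.6,2.9],[-0.025,0.003,0]],[36,[0.4,3.3,5.7],[-0.05,0.007,0]],[36,[0.7,5.2,8.5],[-0.075,0.01,0]],[36,[1,7.1,11.2],[-0.1,0.013,0]],[36,[1.2,9.1,13.8],[-0.125,0.017,0]],[36,[1.5,11.2,16.3],[-0.149,0.02,0]],[36,[1.8,13.4,18.8],[-0.174,0.024,0]],[36,[2.1,15.7,21.1],[-0.199,0.027,0]],[36,[2.4,18,23.4],[-0.224,0.03,0]],[36,[2.8,20.4,25.6],[-0.249,0.034,0]]]'
python3 corner.py | tail -2
python3 -c "
from plan import *
C=(np.array([503.1,-112.7,77.0]),tool([0,0,0],45-.72*36)[1])
rows(C,36,52,(-3,-2),(1.5,1))"
```

```text
t: 16.9
position: [0.5036, -0.1123, 0.0782]
eef_rot: [-2.806, 0.185, -0.031]
ft_force: [-1.5, -4.3, 5.3]
width: 0.425
now (np.float64(0.7342945239694763), np.float64(37.0))
t 16.95 F(stop) [-0.5 -4.1  6.8] w 0.423 TCP [ 503.7 -111.4   78.7] tip(stop) [  1.2 -59.1  62.6] al 18.9 x [1.    0.003 0.   ] q [-0.56  0.39  1.85  0.34  1.06 -0.62]
37.6 [0.2, 1.9, 1.7] [-0.02, 0.003, -0.0]
39.2 [0.5, 3.9, 3.4] [-0.04, 0.005, 0.0]
40.8 [0.7, 5.9, 4.9] [-0.06, 0.008, -0.0]
42.4 [1.0, 7.9, 6.5] [-0.08, 0.011, 0.0]
44.0 [1.3, 10.0, 8.0] [-0.1, 0.013, 0.0]
45.6 [1.6, 12.1, 9.4] [-0.12, 0.016, -0.0]
47.2 [1.9, 14.3, 10.7] [-0.139, 0.019, 0.0]
48.8 [2.2, 16.5, 12.0] [-0.159, 0.022, 0.0]
50.4 [2.5, 18.7, 13.3] [-0.179, 0.024, 0.0]
52.0 [2.8, 21.0, 14.5] [-0.199, 0.027, -0.0]
```

```bash
python3 -m crank '[[36,[0.2,1.9,1.7],[-0.02,0.003,0]],[36,[0.5,3.9,3.4],[-0.04,0.005,0]],[36,[0.7,5.9,4.9],[-0.06,0.008,0]],[36,[1,7.9,6.5],[-0.08,0.011,0]],[36,[1.3,10,8],[-0.1,0.013,0]],[36,[1.6,12.1,9.4],[-0.12,0.016,0]],[36,[1.9,14.3,10.7],[-0.139,0.019,0]],[36,[2.2,16.5,12],[-0.159,0.022,0]],[36,[2.5,18.7,13.3],[-0.179,0.024,0]],[36,[2.8,21,14.5],[-0.199,0.027,0]]]'
python3 corner.py | tail -2
python3 -c "
from plan import *
C=(np.array([505.9,-91.7,91.5]),tool([0,0,0],45-.72*52)[1])
rows(C,52,66,(-2,-2),(1,1))"
```

```text
t: 18.2
position: [0.5053, -0.0905, 0.0919]
eef_rot: [-3.005, 0.198, -0.008]
ft_force: [0.2, 1.1, -0.7]
width: 0.422
now (np.float64(0.6402505446623094), np.float64(51.0))
t 18.25 F(stop) [-0.7  0.6  0.6] w 0.42 TCP [505.4 -89.9  92.2] tip(stop) [ -0.1 -40.9  75.3] al 7.5 x [ 1.     0.003 -0.003] q [-0.4   0.33  1.86  0.15  0.99 -0.35]
53.4 [0.3, 2.1, 0.9] [-0.017, 0.002, 0.0]
54.8 [0.6, 4.2, 1.8] [-0.035, 0.005, 0.0]
56.2 [0.9, 6.4, 2.6] [-0.052, 0.007, 0.0]
57.6 [1.1, 8.6, 3.3] [-0.07, 0.009, 0.0]
59.0 [1.4, 10.8, 4.1] [-0.087, 0.012, 0.0]
60.4 [1.7, 13.0, 4.7] [-0.105, 0.014, 0.0]
61.8 [2.0, 15.2, 5.3] [-0.122, 0.016, 0.0]
63.2 [2.3, 17.4, 5.8] [-0.139, 0.019, -0.0]
64.6 [2.7, 19.7, 6.3] [-0.157, 0.021, 0.0]
66.0 [3.0, 21.9, 6.8] [-0.174, 0.024, 0.0]
```

```bash
python3 -m crank '[[36,[0.3,2.1,0.9],[-0.017,0.002,0]],[36,[0.6,4.2,1.8],[-0.035,0.005,0]],[36,[0.9,6.4,2.6],[-0.052,0.007,0]],[36,[1.1,8.6,3.3],[-0.07,0.009,0]],[36,[1.4,10.8,4.1],[-0.087,0.012,0]],[36,[1.7,13,4.7],[-0.105,0.014,0]],[36,[2,15.2,5.3],[-0.122,0.016,0]],[36,[2.3,17.4,5.8],[-0.139,0.019,0]],[36,[2.7,19.7,6.3],[-0.157,0.021,0]],[36,[3,21.9,6.8],[-0.174,0.024,0]]]'
python3 corner.py | tail -2
python3 - <<'E'
from plan import *
a=camera("scene");crop("",a,150,115,150,112,5,"pics/s6.png")
for th in(62,64,66,68):print(th,((proj("scene",rk([(40,0,190),(-40,0,190),(-40,-79,190),(40,-79,190),(40,-150,5),(-40,-150,5)],th))-[150,115]+.4)*5).round(0).tolist())
C=(np.array([508.9,-69.8,98.3]),tool([0,0,0],45-.72*66)[1])
rows(C,66,77,(-2,-2),(1,1))
E
```

```text
t: 19.5
position: [0.5092, -0.0691, 0.0991]
eef_rot: [3.089, -0.204, -0.008]
ft_force: [-0.3, 0.7, 1.0]
width: 0.421
now (np.float64(0.3532526270176579), np.float64(61.0))
t 19.55 F(stop) [-0.   0.5  1.1] w 0.423 TCP [509.3 -68.5  99.1] tip(stop) [  0.9 -22.2  82.1] al -2.6 x [ 1.     0.003 -0.002] q [-0.24  0.32  1.85 -0.06  0.97 -0.07]
62 [[690.0, 376.0], [656.0, 277.0], [587.0, 171.0], [619.0, 268.0], [194.0, 352.0], [189.0, 248.0]]
64 [[695.0, 384.0], [661.0, 285.0], [598.0, 178.0], [630.0, 275.0], [203.0, 347.0], [198.0, 243.0]]
66 [[700.0, 393.0], [665.0, 294.0], [608.0, 185.0], [641.0, 282.0], [213.0, 342.0], [207.0, 239.0]]
68 [[704.0, 402.0], [669.0, 303.0], [618.0, 192.0], [651.0, 290.0], [224.0, 338.0], [217.0, 235.0]]
67.1 [0.2, 1.8, 0.3] [-0.014, 0.002, 0.0]
68.2 [0.4, 3.6, 0.5] [-0.027, 0.004, 0.0]
69.3 [0.7, 5.4, 0.7] [-0.041, 0.006, -0.0]
70.4 [0.9, 7.2, 0.9] [-0.055, 0.007, 0.0]
71.5 [1.2, 9.0, 1.1] [-0.068, 0.009, 0.0]
72.6 [1.4, 10.9, 1.2] [-0.082, 0.011, 0.0]
73.7 [1.7, 12.7, 1.3] [-0.096, 0.013, 0.0]
74.8 [1.9, 14.5, 1.3] [-0.11, 0.015, 0.0]
75.9 [2.2, 16.3, 1.4] [-0.123, 0.017, -0.0]
77.0 [2.4, 18.1, 1.3] [-0.137, 0.019, 0.0]
```

View pics/s6.png

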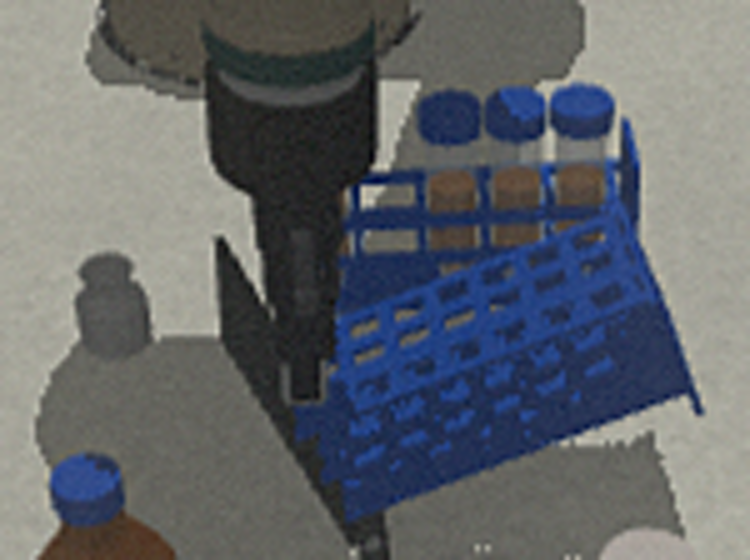

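The lean is now about 69°: far corners at (700,413) and (628,207), plate top at (218,238). The plate rests on the fingertips and the foot is still at the bar, so I'll continue slowly.

```bash
python3 -m crank '[[36,[0.2,1.5,0],[-0.014,0.002,0]],[36,[0.4,3,0],[-0.027,0.004,0]],[36,[0.6,4.5,-0.2],[-0.041,0.006,0]],[36,[0.8,6,-0.3],[-0.055,0.007,0]],[36,[1,7.5,-0.4],[-0.068,0.009,0]],[36,[1.2,9,-0.5],[-0.082,0.011,0]],[36,[1.4,10.5,-0.6],[-0.096,0.013,0]],[36,[1.6,12,-0.7],[-0.11,0.015,0]],[36,[1.8,13.5,-0.8],[-0.123,0.017,0]],[36,[2,15,-0.9],[-0.137,0.019,0]]]'
python3 - <<'E'
from plan import *
show()
C=(np.array([510.9,-54.8,97.4]),tool([0,0,0],45-.72*77)[1])
rows(C,77,88,(-2.5,-2.5),(0,0))
a=camera("scene");crop("",a,150,115,150,112,5,"pics/s7.png")
for th in(76,78,80,82,84):print(th,((proj("scene",rk([(40,0,190),(-40,0,190),(-40,-79,190),(40,-79,190),(40,-150,5),(-40,-150,5)],th))-[150,115]+.4)*5).round(0).tolist())
E
```

```text
t: 20.85
position: [0.5114, -0.0543, 0.0985]
eef_rot: [2.951, -0.195, -0.022]
ft_force: [-0.5, 1.5, 5.8]
width: 0.418
t 20.85 F(stop) [-0.7  1.5  5.8] w 0.418 TCP [511.4 -54.3  98.5] tip(stop) [  1.1 -10.2  81.8] al -10.6 x [ 1.     0.002 -0.002] q [-0.12  0.33  1.85 -0.22  0.97  0.14]
78.1 [0.5, 4.1, 1.5] [-0.014, 0.002, 0.0]
79.2 [0.8, 5.9, 1.4] [-0.027, 0.004, 0.0]
80.3 [1.0, 7.7, 1.3] [-0.041, 0.006, 0.0]
81.4 [1.3, 9.5, 1.1] [-0.055, 0.007, 0.0]
82.5 [1.5, 11.3, 1.0] [-0.068, 0.009, 0.0]
83.6 [1.7, 13.1, 0.7] [-0.082, 0.011, -0.0]
84.7 [2.0, 14.9, 0.5] [-0.096, 0.013, -0.0]
85.8 [2.2, 16.7, 0.2] [-0.11, 0.015, -0.0]
86.9 [2.5, 18.5, -0.1] [-0.123, 0.017, 0.0]
88.0 [2.7, 20.2, -0.5] [-0.137, 0.019, 0.0]
76 [[717.0, 438.0], [682.0, 338.0], [653.0, 224.0], [687.0, 323.0], [266.0, 324.0], [257.0, 222.0]]
78 [[719.0, 448.0], [684.0, 348.0], [660.0, 233.0], [695.0, 331.0], [278.0, 321.0], [267.0, 219.0]]
80 [[720.0, 457.0], [686.0, 357.0], [667.0, 242.0], [703.0, 340.0], [289.0, 318.0], [278.0, 217.0]]
82 [[721.0, 466.0], [687.0, 366.0], [674.0, 251.0], [709.0, 349.0], [300.0, 316.0], [288.0, 214.0]]
84 [[722.0, 475.0], [688.0, 375.0], [680.0, 260.0], [716.0, 359.0], [311.0, 314.0], [299.0, 213.0]]
```

View pics/s7.png

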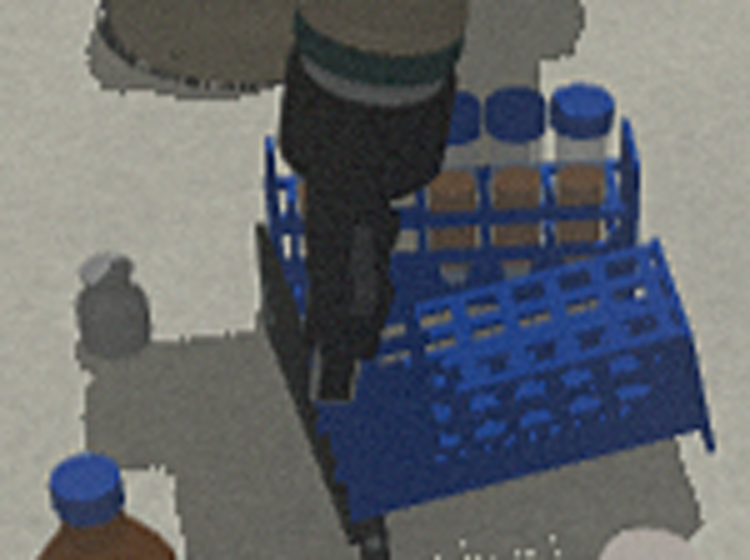

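```bash
python3 -m crank '[[36,[0.2,1.5,0],[-0.01,0.001,0]],[36,[0.4,3,0],[-0.02,0.003,0]],[36,[0.6,4.5,-0.1],[-0.03,0.004,0]],[36,[0.8,6,-0.2],[-0.04,0.005,0]],[36,[1,7.5,-0.4],[-0.05,0.007,0]],[36,[1.2,9,-0.6],[-0.06,0.008,0]],[36,[1.4,10.3,-0.9],[-0.07,0.009,0]],[36,[1.5,11.6,-1.2],[-0.08,0.011,0]],[36,[1.7,12.8,-1.5],[-0.09,0.012,0]],[36,[1.9,14,-1.8],[-0.1,0.013,0]]]'
python3 - <<'E'
from plan import *
show()
a=camera("scene");crop("",a,150,115,150,112,5,"pics/s8.png")
for th in(84,86,88,90):print(th,((proj("scene",rk([(40,0,190),(-40,0,190),(-40,-79,190),(40,-79,190),(40,-150,5),(-40,-150,5)],th))-[150,115]+.4)*5).round(0).tolist())
E
```

```text
t: 22.15
position: [0.5134, -0.0404, 0.0974]
eef_rot: [2.85, -0.189, -0.029]
ft_force: [-1.7, 1.2, 9.3]
width: 0.421
t 22.15 F(stop) [-1.9  1.   9.3] w 0.421 TCP [513.4 -40.4  97.4] tip(stop) [ 1.2  2.3 81. ] al -16.4 x [ 1.     0.002 -0.002] q [-0.02  0.36  1.84 -0.34  1.    0.3 ]
84 [[722.0, 475.0], [688.0, 375.0], [680.0, 260.0], [716.0, 359.0], [311.0, 314.0], [299.0, 213.0]]
86 [[722.0, 485.0], [688.0, 384.0], [686.0, 269.0], [722.0, 368.0], [323.0, 313.0], [310.0, 211.0]]
88 [[722.0, 494.0], [688.0, 393.0], [691.0, 279.0], [727.0, 377.0], [334.0, 311.0], [321.0, 210.0]]
90 [[721.0, 503.0], [687.0, 403.0], [696.0, 288.0], [732.0, 387.0], [346.0, 310.0], [331.0, 209.0]]
```

View pics/s8.png

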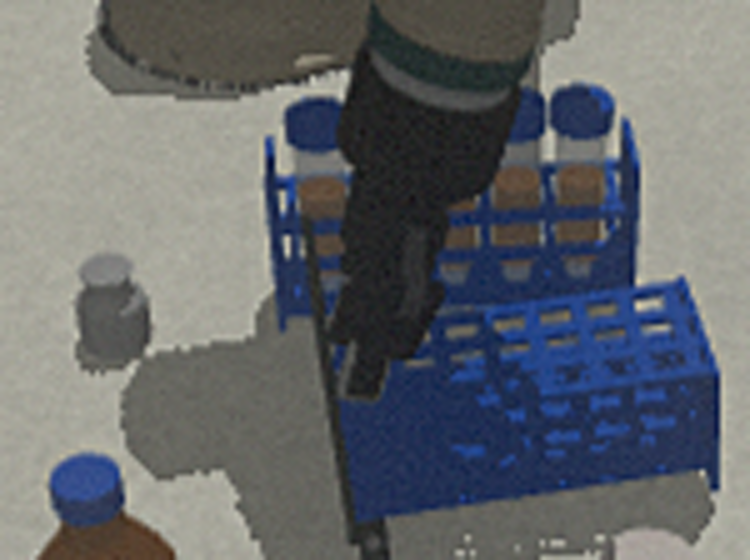

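The rack is at about 87°, nearly flat. Now a gentle final release. I've used all the picture views, so I'll rely on measurements from here.

```bash
python3 -m crank '[[36,[0.1,1,-0.2],[0,0,0]],[36,[0.3,2,-0.4],[0,0,0]],[36,[0.4,3,-0.6],[0,0,0]],[36,[0.5,4,-0.8],[0,0,0]],[36,[0.7,5,-1],[0,0,0]],[36,[0.8,6,-1.1],[0,0,0]],[36,[0.9,7,-1],[0,0,0]],[36,[1.1,8,0],[0,0,0]],[36,[1.2,9,1.5],[0,0,0]],[36,[1.2,9,3],[0,0,0]]]'
python3 - <<'E'
from plan import *
show()
a=camera("scene");cv2.imwrite("pics/s9.png",a)
b=camera("top");cv2.imwrite("pics/t9.png",b)
E
```

```text
t: 23.45
position: [0.5138, -0.031, 0.0989]
eef_rot: [2.852, -0.189, -0.032]
ft_force: [-0.2, -0.3, 0.1]
width: 0.415
t 23.45 F(stop) [-0.2 -0.4  0.1] w 0.415 TCP [513.8 -31.   98.9] tip(stop) [ 0.4 11.7 82.6] al -16.3 x [ 1.     0.002 -0.004] q [-0.01  0.36  1.83 -0.33  1.02  0.31]
```

Run:
```python
from plan import *
C=(np.array([514.0,-31.8,97.6+.9]),tool([0,0,0],-16.3)[1])
for T,al in(([.7,16,190],-16.3),([.7,-40,215],10),([.7,-110,200],45),([.7,-110,60],45),([.7,-60,30],45)):print(T,*rel(tool(T,al),C))
m=camera_model("top");print(-cv2.Rodrigues(m["rvec"])[0].T@m["tvec"])
```

```text
[0.7, 16, 190] [  0.7   5.1 107.8] [0. 0. 0.]
[0.7, -40, 215] [ -7.9 -58.1 133.2] [ 0.455 -0.061  0.   ]
[0.7, -110, 200] [ -18.4 -136.4  113.5] [ 1.06  -0.143  0.   ]
[0.7, -110, 60] [ -18.4 -136.4  -26.5] [ 1.06  -0.143  0.   ]
[0.7, -60, 30] [-11.8 -86.9 -56.5] [ 1.06  -0.143  0.   ]
[0.32313917 0.03828951 1.12767826]
```

```bash
python3 -m crank '[[36,[0.3,3,35],[0,0,0]],[36,[0.7,5,75],[0,0,0]],[36,[0.7,5,115],[0,0,0]],[36,[0.7,5,140],[0.1,-0.013,0]],[36,[-4,-30,145],[0.27,-0.036,0]],[36,[-9,-70,140],[0.44,-0.06,0]],[36,[-14,-105,130],[0.61,-0.082,0]],[36,[-18.4,-136.4,120],[0.78,-0.105,0]],[36,[-18.4,-136.4,115],[0.93,-0.125,0]],[36,[-18.4,-136.4,110],[1.06,-0.143,0]]]'
python3 -m crank '[[36,[0,0,-40],[0,0,0]],[36,[0,0,-80],[0,0,0]],[36,[0,0,-115],[0,0,0]],[36,[0,0,-140],[0,0,0]],[36,[0,0,-155],[0,0,0]],[36,[0,0,-166],[0,0,0]],[36,[0,0,-166],[0,0,0]],[36,[0,0,-166],[0,0,0]],[36,[0,0,-166],[0,0,0]],[36,[0,0,-166],[0,0,0]]]'
cat > lie.py <<'E'
from plan import *
from scipy.optimize import minimize
def blue(a):
    v=a.astype(int);return ((v[...,0]-v[...,2]>35)&(v[...,0]>v[...,1]+20)).astype(np.uint8)
def box(dx,dy,yaw):
    "blue far end plate & top shelf corners of lying rack, stop frame"
    P=rk([(37,-79,5),(-37,-79,5),(-40,-79,190),(40,-79,190),(40,0,190),(-40,0,190),(37,-14,5),(-37,-14,5)],90)
    c,s=np.cos(yaw),np.sin(yaw);P=P.copy();xy=P[:,:2].copy();P[:,0]=c*xy[:,0]-s*xy[:,1]+dx;P[:,1]=s*xy[:,0]+c*xy[:,1]+dy;return P
def run(cam,img):
    m=blue(img);q0=cv2.convexHull(proj(cam,box(0,0,0)).astype(np.float32)).astype(np.int32)
    roi=np.zeros_like(m);cv2.fillConvexPoly(roi,q0,1);roi=cv2.dilate(roi,np.ones((13,13)));m=cv2.morphologyEx(m,cv2.MORPH_CLOSE,np.ones((7,7)))*roi
    def cost(p):
        h=cv2.convexHull(proj(cam,box(p[0],p[1],np.radians(p[2]))).astype(np.float32));k=np.zeros(m.shape,np.uint8)
        big=np.zeros((m.shape[0]*4,m.shape[1]*4),np.uint8);cv2.fillConvexPoly(big,((h+.5)*4).astype(np.int32),255)
        k=cv2.resize(big,(m.shape[1],m.shape[0]),interpolation=cv2.INTER_AREA)/255.
        return np.abs(k-m).sum()
    r=minimize(cost,[0,0,0],method="Nelder-Mead",options=dict(initial_simplex=[[0,0,0],[4,0,0],[0,-5,0],[0,0,3]],xatol=.05,fatol=.5))
    return r.x.round(2),round(r.fun,1),round(cost([0,0,0]),1),m.sum()
if __name__=="__main__":
    show()
    for c in("scene","top"):
        a=camera(c);cv2.imwrite(f"pics/f_{manip.read_state()['t']:.1f}_{c}.png",a);print(c,run(c,a))
E
python3 lie.py
```

```text
t: 24.8
position: [0.4956, -0.1693, 0.2088]
eef_rot: [-2.348, 0.157, -0.065]
ft_force: [0.8, 0.3, 0.7]
width: 0.426
t: 26.05
position: [0.496, -0.1679, 0.0438]
eef_rot: [-2.353, 0.154, -0.065]
ft_force: [-0.5, -0.3, 0.4]
width: 0.421
t 26.05 F(stop) [-0.5 -0.4  0.4] w 0.421 TCP [ 496.  -167.9   43.8] tip(stop) [   1.  -109.6   31.8] al 45.0 x [1.    0.003 0.001] q [-0.84  0.64  1.76  0.58  1.36 -1.02]
scene (array([-6.04, -0.47,  2.73]), np.float64(511.1), np.float64(701.9), np.uint64(3358))
top (array([ 0.99,  0.6 , -0.23]), np.float64(128.8), np.float64(163.1), np.uint64(2523))
```

```bash
python3 -m crank '[[36,[2,15,-2],[0,0,0]],[36,[4.7,35,-4],[0,0,0]],[36,[7.4,55,-6],[0,0,0]],[36,[9.4,70,-8],[0,0,0]],[36,[10.7,80,-8],[0,0,0]],[36,[11.4,85,-8],[0,0,0]],[36,[11.8,88,-8],[0,0,0]],[36,[12.1,90,-8],[0,0,0]],[36,[12.3,92,-8],[0,0,0]],[36,[12.3,92,-8],[0,0,0]]]'
python3 -c "
from plan import *
show()"
```

```text
t: 27.4
position: [0.5081, -0.0758, 0.0353]
eef_rot: [-2.352, 0.155, -0.064]
ft_force: [-1.0, -1.3, -0.3]
width: 0.421
t 27.4 F(stop) [-0.8 -1.4 -0.3] w 0.421 TCP [508.1 -75.8  35.3] tip(stop) [  0.7 -16.8  23.3] al 45.0 x [ 1.     0.003 -0.   ] q [-0.71  0.61  1.88  0.68  1.24 -1.  ]
```

```bash
python3 -m crank '[[36,[0.1,0.5,0],[0,0,0]],[36,[0.1,1,0],[0,0,0]],[36,[0.2,1.5,0],[0,0,0]],[36,[0.3,2,0],[0,0,0]],[36,[0.3,2.5,0],[0,0,0]],[36,[0.4,3,0],[0,0,0]],[36,[0.4,3,0],[0,0,0]],[36,[0.4,3,0],[0,0,0]],[36,[0.4,3,0],[0,0,0]],[36,[0.4,3,0],[0,0,0]]]'
python3 -c "
from plan import *
show()"
```

```text
t: 28.65
position: [0.5085, -0.0727, 0.0353]
eef_rot: [-2.352, 0.154, -0.064]
ft_force: [0.2, -0.1, 0.1]
width: 0.423
t 28.65 F(stop) [ 0.2 -0.1  0.1] w 0.423 TCP [508.5 -72.7  35.3] tip(stop) [  0.7 -13.7  23.3] al 45.0 x [ 1.     0.003 -0.   ] q [-0.71  0.61  1.88  0.68  1.24 -1.  ]
```

```bash
python3 -m crank '[[36,[0.1,0.6,0],[0,0,0]],[36,[0.2,1.2,0],[0,0,0]],[36,[0.2,1.8,0],[0,0,0]],[36,[0.3,2.4,0],[0,0,0]],[36,[0.4,3,0],[0,0,0]],[36,[0.5,3.6,0],[0,0,0]],[36,[0.5,4,0],[0,0,0]],[36,[0.5,4,0],[0,0,0]],[36,[0.5,4,0],[0,0,0]],[36,[0.5,4,0],[0,0,0]]]'
python3 -c "
from plan import *
show()"
```

```text
t: 29.9
position: [0.5089, -0.071, 0.0352]
eef_rot: [-2.356, 0.153, -0.065]
ft_force: [-4.8, -9.7, 4.0]
width: 0.423
t 29.9 F(stop) [ -3.4 -10.2   4. ] w 0.423 TCP [508.9 -71.   35.2] tip(stop) [  0.9 -11.9  23.2] al 44.8 x [1.    0.004 0.001] q [-0.7   0.61  1.88  0.68  1.23 -1.  ]
```

Firm contact at 10 N, well above the roughly 1.5 N of sliding friction, so the foot is against the stop. I'll retreat and check.

```bash
python3 -m crank '[[36,[-0.3,-2,0],[0,0,0]],[36,[-0.8,-6,0],[0,0,0]],[36,[-2,-15,0],[0,0,0]],[36,[-4,-30,0],[0,0,0]],[36,[-6.7,-50,5],[0,0,0]],[36,[-10,-75,20],[0,0,0]],[36,[-13.4,-100,50],[0,0,0]],[36,[-17,-125,90],[0,0,0]],[36,[-19,-140,135],[0,0,0]],[36,[-20,-150,160],[0,0,0]]]'
python3 lie.py
python3 - <<'E'
from plan import *
import glob
f=sorted(glob.glob("pics/f_*_top.png"),key=lambda s:float(s.split("_")[1]))[-1];b=cv2.imread(f);a0=cv2.imread("pics/top0.png")
# plate edge: dark profile across plate top (z=150) at several x, predicted y -5..0
g=cv2.cvtColor(b,cv2.COLOR_BGR2GRAY).astype(np.float32)
for xs in(-34,-20,-10,10,20,34):
    Y=np.arange(-25,16,2.);p=proj("top",[(xs+.7,y,150) for y in Y])
    print(xs,[int(g[int(round(v)),int(round(u))]) for u,v in p])
# other objects moved? compare patches
for n,(u,v) in dict(bottle=(332,163),jar=(239,164),weight=(332,271),tubes=(255,272),box=(160,256),tray=(145,192),cup=(409,165),stop_end=(283,235)).items():
    r=24;q=a0[v-r:v+r,u-r:u+r].astype(np.float32);w=b[v-r-6:v+r+6,u-r-6:u+r+6].astype(np.float32)
    m=cv2.matchTemplate(w,q,cv2.TM_CCOEFF_NORMED);_,mx,_,l=cv2.minMaxLoc(m);print(n,round(mx,2),np.array(l)-6)
E
```

```text
t: 31.15
position: [0.4889, -0.2214, 0.1977]
eef_rot: [-2.355, 0.155, -0.067]
ft_force: [0.1, 0.5, -0.8]
width: 0.423
t 31.15 F(stop) [ 0.   0.5 -0.8] w 0.423 TCP [ 488.9 -221.4  197.7] tip(stop) [   1.3 -163.6  185.7] al 44.8 x [1.    0.002 0.002] q [-0.9   0.5   1.55  0.54  1.68 -0.87]
scene (array([-6.83, -0.03,  2.07]), np.float64(511.0), np.float64(703.4), np.uint64(3358))
top (array([ 0.99,  0.6 , -0.23]), np.float64(129.0), np.float64(164.1), np.uint64(2522))
-34 [137, 139, 141, 141, 145, 139, 138, 139, 118, 65, 43, 43, 34, 27, 16, 25, 36, 47, 49, 49, 40]
-20 [139, 141, 141, 142, 121, 73, 73, 70, 74, 64, 64, 36, 27, 22, 18, 32, 43, 43, 44, 44, 34]
-10 [141, 141, 140, 139, 119, 74, 70, 69, 70, 70, 66, 38, 26, 14, 18, 29, 44, 41, 42, 45, 42]
10 [143, 146, 142, 140, 120, 70, 73, 74, 74, 72, 61, 43, 33, 10, 17, 17, 31, 41, 46, 42, 37]
20 [136, 140, 145, 140, 119, 77, 77, 77, 74, 72, 64, 35, 29, 14, 14, 27, 42, 45, 39, 43, 38]
34 [133, 133, 132, 135, 121, 71, 71, 74, 76, 69, 56, 40, 43, 43, 89, 134, 138, 138, 140, 143, 143]
bottle 0.92 [0 0]
jar 0.99 [0 0]
weight 0.16 [-6 -6]
tubes 0.97 [0 0]
box 1.0 [0 0]
tray 0.63 [0 0]
cup 0.46 [0 0]
stop_end 0.22 [-6 -1]
```

```bash
python3 -m crank '[[36,[-20,-20,30],[0,0,0]],[36,[-40,-40,60],[0,0,0]],[36,[-60,-60,90],[0,0,0]],[36,[-80,-70,110],[0,0,0]],[36,[-90,-70,120],[0,0,0]],[36,[-90,-70,120],[0,0,0]],[36,[-90,-70,120],[0,0,0]],[36,[-90,-70,120],[0,0,0]],[36,[-90,-70,120],[0,0,0]],[36,[-90,-70,120],[0,0,0]]]'
python3 - <<'E'
from plan import *
show()
a0=cv2.imread("pics/scene0.png");b=camera("scene")
for n,(u,v,r) in dict(weight=(172,177,9),cup=(80,254,20),bottle=(172,245,16),jar=(278,237,14),tray=(368,207,30),box=(326,168,12),tubes=(262,145,14)).items():
    q=a0[v-r:v+r,u-r:u+r].astype(np.float32);w=b[v-r-6:v+r+6,u-r-6:u+r+6].astype(np.float32)
    m=cv2.matchTemplate(w,q,cv2.TM_CCOEFF_NORMED);_,mx,_,l=cv2.minMaxLoc(m);print(n,round(mx,2),np.array(l)-6)
E
```

```text
t: 32.5
position: [0.3992, -0.2885, 0.3151]
eef_rot: [-2.352, 0.154, -0.063]
ft_force: [-0.1, 0.5, -0.2]
width: 0.422
t 32.5 F(stop) [-0.2  0.5 -0.2] w 0.422 TCP [ 399.2 -288.5  315.1] tip(stop) [ -78.7 -242.1  303.1] al 45.0 x [ 1.     0.004 -0.   ] q [-1.07  0.4   1.4   0.47  1.98 -0.9 ]
weight 0.56 [-1 -5]
cup 0.94 [0 0]
bottle 0.97 [0 0]
jar 0.96 [0 0]
tray 0.99 [0 0]
box 0.99 [0 0]
tubes 0.9 [0 0]
```

```bash
ls pics
python3 - <<'E'
from plan import *
import glob
a0=cv2.imread("pics/scene0.png");u,v,r=172,177,13
q=a0[v-r:v+r,u-r:u+r].astype(np.float32)
for f in["pics/a_scene.png","pics/s9.png"]+sorted(glob.glob("pics/f_*_scene.png"))+[None]:
    b=cv2.imread(f) if f else camera("scene");w=b[v-r-8:v+r+8,u-r-8:u+r+8].astype(np.float32)
    m=cv2.matchTemplate(w,q,cv2.TM_CCOEFF_NORMED);_,mx,_,l=cv2.minMaxLoc(m);print(f,round(mx,2),np.array(l)-8)
print(b[165:192:2,160:186:2].mean(2).astype(int));print(a0[165:192:2,160:186:2].mean(2).astype(int))
E
```

```text
a_scene.png
a_top.png
f_26.1_scene.png
f_26.1_top.png
f_31.2_scene.png
f_31.2_top.png
s1.png
s3.png
s4.png
s6.png
s7.png
s8.png
s9.png
scene0.png
t2.png
t5.png
t9.png
tc.png
top0.png
w1.png
w5.png
pics/a_scene.png 0.64 [-1  8]
pics/s9.png 0.61 [-3  2]
pics/f_26.1_scene.png 0.29 [ 0 -1]
pics/f_31.2_scene.png 0.59 [-4  0]
None 0.51 [-4  0]
[[162 156 165 166 169 130 131 148 160 164 160 161 162]
 [164 164 163 137  72  83  82  73 128 161 164 164 126]
 [161 167 165  76  80  82  86  81 138 166 163 127  99]
 [164 160 164 136  82  83  82  73  95 175 120 102 107]
 [160 163 171  88  75  84  83  78  73  77  94 100  97]
 [164 163 150  73  88  87  82  81  81  80  99 103 102]
 [160 160 173  75  85  87  85  92  87  75 101  99  97]
 [159 170 173  75  81  81  85  82  77  77  97  99  98]
 [165 164 173  86  86  82  78  83  76  75  86  97  98]
 [163 170 117  88  82  79  79  83  80  71  99 101  97]
 [170  95 102 104  81  79  83  77  77  93 104  97 100]
 [ 97 101  99  97 104  99 101  96  98  95  96 102  99]
 [ 97  95  95 102  94 103  95 103  99  99  98  95  94]
 [ 98  95  98 102 104  96  98  93  97  96  97  99  99]]
[[161 153 157 159 158 140 139 148 167  80  88  82  84]
 [158 157 156 146 113 118 123 121 151  61  59  74  87]
 [161 163 160 117 120 120 125 123 154  59  58 107 163]
 [156 152 157 129 112 128 110  88 126  60  50 101 160]
 [154 159 157  95  77  76  76  73  67  66  55  46 167]
 [158 160 146  77  85  86  80  78 118  81  59  44 159]
 [157 157 169  73  88  88  84 110  88  71  60  58 156]
 [158 161 166  75  77  73  82  82  75  70  61  54 164]
 [158 154 163  85  80  80  83  81  77  73  64  53 141]
 [156 150 162  81  80  75  78  72  73  71  55  59 108]
 [156 159 161  97  82  78  84  81  72  85  72  63  74]
 [157 155 156  95  92  96  90  90 147 159 107  60  43]
 [155 153 154 145  85  92 150 144 162 155 132  60  45]
 [155 150 154 160 161 158 155 152 156 153 162  51  43]]
```

The weight's outline sits at the same pixels. Only the shadow on it and the rack beside it changed. Handing in.

```bash
python3 -c "
from bench import manip
print(manip.hand_in())"
```

```text
the job is handed in; nothing more can be done
None
```

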